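Snap the cover onto the tile case

TASK

Close the open tile case for storage: take the larger white cover, which fits it, and set it squarely over the case, handle up, between the upright guide lugs. Then press it down corner by corner, not all at once, until all four clips have snapped over its edges and it lies flush on the rim. Leave the smaller cover, the card punnet and the glue jar where they are.

Things in the scene. Friction and masses are not known exactly. Their poses are not given: they have to be found in the camera images.
- case: Open grey tile case, fixed to the bench: 176 mm (its x) x 136 mm (its y), 34 mm high to the rim, full of tesserae that stay below the rim. Origin at the centre of its underside, on the bench; z up. It has a grey guide lug in the middle of each side and four black sprung clips on the two long sides.
- case_rim (a point): Centre of the case's mouth, 34 mm above the bench; axes of the case. The guide lugs, 70 mm wide on the short sides and 96 mm on the long, stand up to 62 mm above the bench; their inner faces at x = +-86.5 and y = +-66.5 mm leave the cover 1.5 mm of play each side, and above 54 mm they flare outward by 6 mm. A cover let down between them first rests on the clips, its underside about 15 mm above the rim.
- case_clip (a point): Top of one of the four clips, at x = +70, y = +66 mm of the case; the others mirror it at x = +-70, y = +-66. 18 mm wide, tops 52 mm above the bench, noses in to y = +-61.5 mm. A clip gives way at about 8 to 15 N on the cover's pad beside it (all four at once take over 25 N) and snaps over the cover's edge once that corner is down on the rim; until then the corner stands 3 mm or more proud.
- cover_grip (a point): The larger white cover, loose, flat on the bench, handle up: a plate 170 mm (its x) x 130 mm (its y) x 5 mm with an upright bar handle at its centre, 16 mm wide (x), 60 mm long (y), its top 31 mm above the plate's underside. This point is half-way up the handle, 18 mm above the underside; axes of the cover, z up. 0.13 to 0.25 kg. It fits the case either way round.
- cover_corner0 (a point): Corner of the larger cover's plate, its top face, at x = +85 mm, y = +65 mm from the centre and 5 mm above the underside. Home on the rim: 39 mm above the bench; resting on an unsnapped clip: about 54 mm. Its round press pad (24 mm across, top 7 mm above the underside) is at x = +64, y = +42 mm from the cover's centre.
- cover_corner1 (a point): Corner of the larger cover's plate, its top face, at x = -85 mm, y = +65 mm from the centre and 5 mm above the underside. Home on the rim: 39 mm above the bench; resting on an unsnapped clip: about 54 mm. Its round press pad (24 mm across, top 7 mm above the underside) is at x = -64, y = +42 mm from the cover's centre.
- cover_corner2 (a point): Corner of the larger cover's plate, its top face, at x = -85 mm, y = -65 mm from the centre and 5 mm above the underside. Home on the rim: 39 mm above the bench; resting on an unsnapped clip: about 54 mm. Its round press pad (24 mm across, top 7 mm above the underside) is at x = -64, y = -42 mm from the cover's centre.
- cover_corner3 (a point): Corner of the larger cover's plate, its top face, at x = +85 mm, y = -65 mm from the centre and 5 mm above the underside. Home on the rim: 39 mm above the bench; resting on an unsnapped clip: about 54 mm. Its round press pad (24 mm across, top 7 mm above the underside) is at x = +64, y = -42 mm from the cover's centre.
- small_cover: A smaller white cover of the same form, 120 x 90 x 5 mm with the same handle, loose, belonging to some other case; to be left alone. Origin at the centre of its underside, x along its length.
- punnet: Low card punnet of tile chips, 115 x 85 x 42 mm, loose; leave it. Origin at the centre of its underside.
- glue_jar: Round glue jar, 60 mm across, 62 mm high, loose; leave it. Origin at the centre of its underside.
- cover: The same larger white cover: its origin at the centre of the underside, axes as at its handle point.
Things that resemble listed ones, but are neither listed nor needed, are in the scene too. What is shaped like the cover but pink is not meant.

How it is judged:
By the outcome, as a careful person would: the job done as asked, in the order asked, and still so for the second after the job is handed in, with the robot touching nothing.
It also fails if it takes over 72 s, if anything falls off the work surface, if the arm or the gripper's body presses on something with over 40 N, if the wrist force passes 120 N, or if a joint passes its speed limit or range.

ROBOT

A 7-joint arm with a two-finger parallel gripper is mounted at the origin on the work surface. World frame = base frame: x ahead of the robot, y to its left, z up, the work surface at z = 0. Lengths are in m, angles in rad, forces in N, time in s.
With the tool pointing down it reaches from about 0.425 to 0.875 m from the base axis. Payload 4.7 kg.
Tool frame: the origin (TCP) lies on the centre line of the jaws, within the pads' length; the fingertips stand ahead of it and the grasp point (between the pads) lies 2 mm behind it (nose_length is the z of the fingertips in the tool frame, in m); z points along the fingers, y is the line along which they close (so a half turn about z gives the same grasp; the last joint's range is limited). The gripper opens to 87 mm and grips with 3 to 60 N. Pads are 19 mm wide; open, the fingers measure 117 mm over their backs; the gripper's body (75 mm by 190 mm) begins 51 mm behind the grasp point.
Start: joints at [-1.264, 0.321, -0.07, 1.45, 0.023, 1.371, -0.057], TCP at [0.188, 0.622, 0.24] pointing down, gripper open.
Joint ranges: [-2.86, 2.86], [-0.3, 2.09], [-1.38, 1.24], [0.06, 2.45], [-1.56, 4.7], [0.09, 2.05], [-2.69, 2.69]. Speed limits (rad/s): [2.57, 2.57, 3.14, 3.14, 3.14, 3.14, 3.14].

INTERFACE

Orientations are given as a rotation vector (axis times angle).
In Python, from bench import * gives the robot as it stands.
- The arm moves only by the tool send_rows, never from a script. Its arguments are lists of equal length, an entry for each row: "xyz": the shift along the tool's x, y, z in mm, a list of three; "dr": the turn, a rotation vector about the tool's x, y, z in rad, a list of three. A call has exactly 10 rows; each row is the pose to reach, as a shift and turn from the pose commanded when the call began, along the tool's axes at that moment; what a row does not reach only later rows make up. A row lasts 1/12 s, in which the tool goes at most 41.7 mm and 7.16 degrees, less where a joint would pass 70% of its speed; a pose out of reach is approached as far as the arm can. A call with a gripper value outside its range is refused whole. "jaw" is the finger opening in mm, from 0 to 87, set as the call begins (left out, the last holds). The fingers move at their own pace and stop on an object; "grip_force" is the grip in N (left out, the last holds). Time passes only in rows, so rows that repeat a pose let the fingers close, or fill a call up. It gives the time, the measured TCP pose, the force, the opening and the grip force at its end, in the units of the state.
- get_state(): the state, without advancing time (a new reading comes with each control period).
- get_image(name): name is "scene" or "top" or "wrist"; returns the picture (420x560x3 uint8, red, green, blue); there is no depth.
- calibration(name): a dict with "vfov" (degrees; the focal length in pixels is half the picture's height over the tangent of half this angle, whatever the lens; pixels are square), "cx", "cy" (the principal point, pixels), "rvec" (rotation vector, rad) and "tvec" (3), from world to camera coordinates, as OpenCV has them; the wrist camera has in their place "hand_eye" (4x4, takes a point from camera to tool coordinates, whose origin is the TCP and whose axes are the flange's). Camera axes: x right, y down, z forward; pixel columns grow to the right and rows downward; lengths in m; the calibration is good to about 2 mm. The wrist camera is an equidistant fisheye: a pixel r from the principal point sees the ray r / f radians off the axis. A picture is of the moment at which its call begins: read the wrist's pose just before it. calibration takes no time and is no camera call.
- close_job(): hands the job in; it is judged then, once.
The state is a dict: "time": time; "joint_positions": joint angles; "qd": joint speeds; "joint_torque": joint torques, N m; "position": TCP position; "tool_rot": TCP orientation; "ft_force": force on the tool from outside, world axes, zero at the start; "torque": the same for the moment, N m; "grip_width": opening from 0.0 (shut) to 1.0 (fully open); "grip_force": force on a finger pad.
Only numpy, scipy, OpenCV 4.12 (cv2) and the standard library are available. Lean on these libraries where they do the work, as an engineer would, in place of code of your own. Each camera call takes 0.05 s, during which the arm holds its last target. There are 200 camera calls.

## Working session

There is one attempt and no reset: what is moved stays moved. The work goes in short steps, Python scripts to look and compute and a tool call to move; the robot and the scene stay as the last step left them, time stands still between calls to the robot, and variables do not carry over. Pictures are saved under pics/ and viewed, at most 10 in all, crops included, and the job is handed in when it is done.

Besides the shell and the picture viewer there is one more tool, called after "Call:" in YAML: its name, and indented under it one key for each argument. send_rows: Moves the arm, as the interface text tells. Its arguments: {"type":"object","properties":{"xyz":{"type":"array"},"dr":{"type":"array"},"jaw":{"type":"number"},"grip_force":{"type":"number"}},"required":["xyz","dr"]}

```bash
mkdir -p pics; python3 - <<'E'
from bench import *
import cv2
s=get_state(); print(s)
for n in("top","scene"):
    cv2.imwrite(f"pics/{n}0.png",cv2.resize(get_image(n)[:,:,::-1],(784,588),interpolation=cv2.INTER_CUBIC)); print(n,calibration(n))
print(calibration("wrist"))
E
ls
```

```text
{'time': 0.0, 'joint_positions': array([-1.26389291,  0.3218368 , -0.07008111,  1.4516343 ,  0.02259077,
        1.37085591, -0.05694193]), 'qd': array([-2.75395637e-06,  1.21339491e-04, -1.74852609e-03, -1.02960944e-04,
        9.27692983e-04, -1.39546437e-03, -3.16766040e-04]), 'joint_torque': array([-6.22184853e-04, -4.91273260e+01, -4.04549316e-01, -3.12549520e+01,
       -6.40135864e-02,  4.32283350e-02,  1.61932353e-04]), 'position': array([0.18750901, 0.62181862, 0.23847296]), 'tool_rot': array([-4.58292168e-01, -3.10778868e+00,  3.04382623e-03]), 'ft_force': array([ 0.31899672, -0.45112163, -0.14119363]), 'torque': array([-0.00958464, -0.01233416,  0.02201181]), 'grip_force': 0.0, 'grip_width': 0.9994519180558711}
top {'vfov': 47.523623890849805, 'cx': 289.1373053820398, 'cy': 210.7242518999828, 'rvec': array([ 2.14048752, -2.14414779,  0.18813935]), 'tvec': array([0.0271001 , 0.45283696, 1.20720397])}
scene {'vfov': 48.35345053760596, 'cx': 275.5606077213967, 'cy': 213.39198560715263, 'rvec': array([ 1.26237669,  2.39446879, -0.85482678]), 'tvec': array([ 0.21034747, -0.26706287,  1.71672543])}
{'vfov': 65.70646984690485, 'cx': 281.97994276490954, 'cy': 208.34028142654438, 'hand_eye': array([[ 1.17221074e-03, -9.61059656e-01, -2.76338495e-01,
         7.58540191e-02],
       [ 9.99997081e-01,  5.42696680e-04,  2.35451608e-03,
         7.61030287e-04],
       [-2.11286243e-03, -2.76340449e-01,  9.61057486e-01,
        -1.44972549e-01],
       [ 0.00000000e+00,  0.00000000e+00,  0.00000000e+00,
         1.00000000e+00]])}
pics
```

View pics/top0.png

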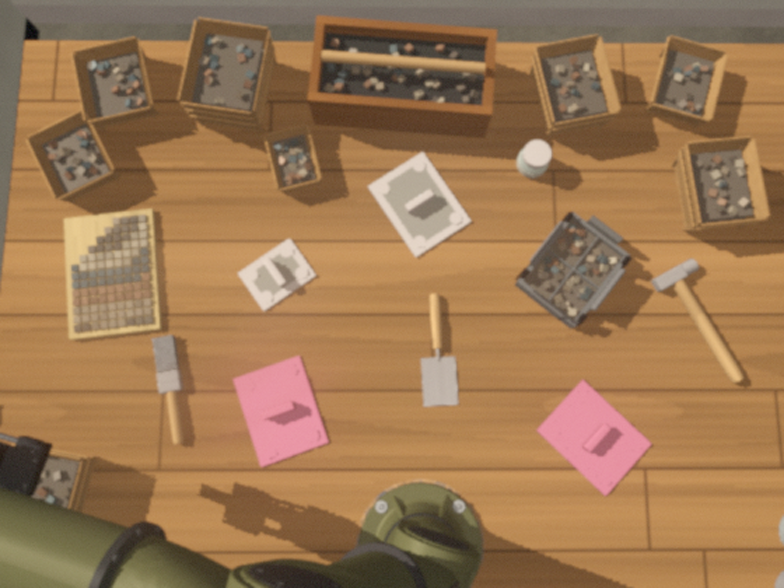

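View pics/scene0.png

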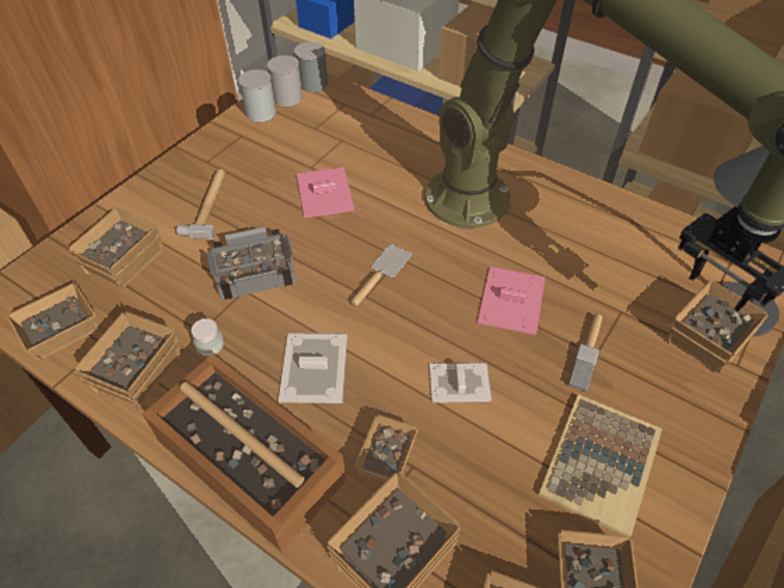

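The top view shows the big cover at about (420,204), the case at about (575,270), the small cover at (277,273) and the jar at (534,158), all in the enlarged picture. I'll enlarge the case and cover.

```bash
cat > h.py <<'E'
from bench import *
import cv2, numpy as np
from scipy.spatial.transform import Rotation as R
def ray(n,uv):
    c=calibration(n); f=210/np.tan(np.radians(c['vfov']/2))
    Rm=R.from_rotvec(c['rvec']).as_matrix(); 
    d=np.array([(uv[0]-c['cx'])/f,(uv[1]-c['cy'])/f,1]); return -Rm.T@c['tvec'],Rm.T@d
def pt(n,uv,z):
    o,d=ray(n,uv); return o+d*(z-o[2])/d[2]
def proj(n,P):
    c=calibration(n); f=210/np.tan(np.radians(c['vfov']/2))
    K=np.array([[f,0,c['cx']],[0,f,c['cy']],[0,0,1]])
    return cv2.projectPoints(np.float64(P).reshape(-1,1,3),c['rvec'],c['tvec'],K,None)[0][:,0]
def wproj(P,s):  # world -> wrist pixels
    c=calibration('wrist'); f=210/np.tan(np.radians(c['vfov']/2)); H=c['hand_eye']
    Pt=(np.asarray(P)-s['position'])@R.from_rotvec(s['tool_rot']).as_matrix()
    q=(Pt-H[:3,3])@H[:3,:3]; r=np.linalg.norm(q[:,:2],axis=1); th=np.arctan2(r,q[:,2])
    return q[:,:2]/r[:,None]*(f*th)[:,None]+[c['cx'],c['cy']]
def wpt(uv,s,z):
    c=calibration('wrist'); f=210/np.tan(np.radians(c['vfov']/2)); H=c['hand_eye']
    d=np.array(uv,float)-[c['cx'],c['cy']]; r=np.linalg.norm(d); th=r/f
    v=np.r_[d/r*np.sin(th),np.cos(th)]; M=R.from_rotvec(s['tool_rot']).as_matrix()
    o=s['position']+M@H[:3,3]; w=M@H[:3,:3]@v; return o+w*(z-o[2])/w[2]
def togo(x,y,z,yaw,s):
    "shift in tool axes mm and turn; yaw = direction of tool x, tool down"
    M=R.from_rotvec(s['tool_rot']).as_matrix()
    T=np.array([[np.cos(yaw),np.sin(yaw),0],[np.sin(yaw),-np.cos(yaw),0],[0,0,-1]]).T
    T=np.array([[np.cos(yaw),np.sin(yaw),0],[np.sin(yaw),-np.cos(yaw),0],[0,0,-1.]])
    return (M.T@(np.array([x,y,z])-s['position'])*1000).round(1),R.from_matrix(M.T@T).as_rotvec().round(4)
E
python3 - <<'E'
from h import *
im=cv2.imread('pics/top0.png') 
raw=get_image("top")[:,:,::-1]
cv2.imwrite('pics/crop1.png',cv2.resize(raw[100:240,255:460],None,fx=3.9,fy=3.9,interpolation=cv2.INTER_CUBIC))
cc=np.array([pt("top",np.array(p)/1.4,.005) for p in[(422,153),(470,218),(419,255),(369,187)]])
print(cc, cc.mean(0), [np.linalg.norm(cc[i]-cc[(i+1)%4]) for i in range(4)])
s=get_state(); print(R.from_rotvec(s['tool_rot']).as_matrix().round(3))
E
```

```text
[[ 0.7431255  -0.00894282  0.005     ]
 [ 0.61021294 -0.10167756  0.005     ]
 [ 0.53635286 -0.00172361  0.005     ]
 [ 0.67286907  0.09555515  0.005     ]] [ 0.64064009 -0.00419721  0.005     ] [np.float64(0.16206628763974068), np.float64(0.12428235283159199), np.float64(0.1676300451527121), np.float64(0.12591978928861733)]
[[-0.957  0.289 -0.   ]
 [ 0.289  0.957 -0.001]
 [-0.    -0.001 -1.   ]]
```

View pics/crop1.png

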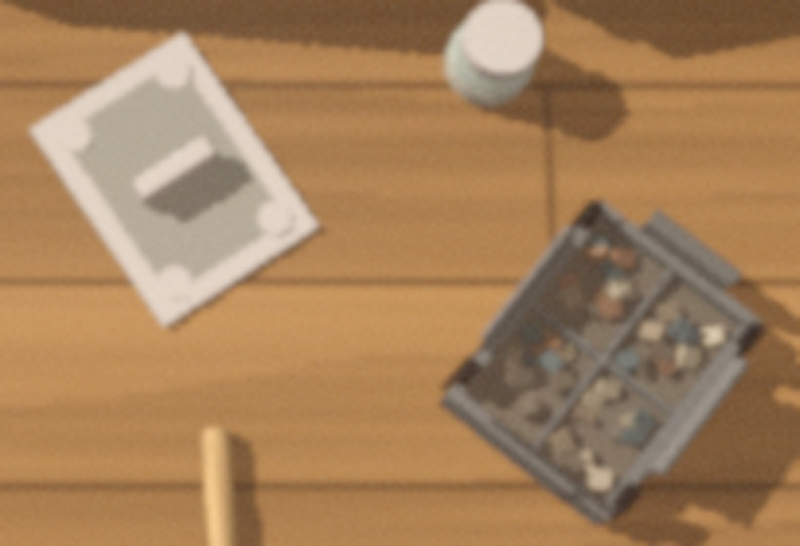

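The crop shows the cover's corners at (184,33), (320,228), (168,326) and (32,130). The case rim's corners are at (597,203), (762,328), (605,522) and (444,395).

```bash
python3 - <<'E'
from h import *
import bench; print([a for a in dir(bench) if not a.startswith('_')]); print(getattr(bench,'nose_length',None))
for nm,q,z in(("cover",[(184,33),(320,228),(168,326),(32,130)],.005),("case",[(597,203),(444,395),(605,522),(762,328)],.034)):
    c=np.array([pt("top",(np.array(p)+.5)/3.9-.5+[255,100],z) for p in q])
    L=(c[1]-c[0]+c[2]-c[3])/2; W=(c[3]-c[0]+c[2]-c[1])/2
    print(nm,c.mean(0),np.linalg.norm(L),np.linalg.norm(W),'yawL',np.arctan2(L[1],L[0]),'yawW',np.arctan2(W[1],W[0]),'ang',L@W)
s=get_state(); print(np.arctan2(.289,-.957))
E
```

```text
['MotionError', 'calibration', 'close_job', 'get_image', 'get_state', 'nose_length']
0.017
cover [ 0.63953071 -0.00351278  0.005     ] 0.1707584343679839 0.12860573866520134 yawL -2.5544443411534323 yawW 2.1563110384298034 ang -3.58746982705561e-05
case [ 0.50281177 -0.29034429  0.034     ] 0.17336140970735905 0.13778739314175795 yawL 2.4466430494778364 yawW -2.253837749584073 ang -0.00028444420359938276
2.8483154146344694
```

```bash
python3 - <<'E'
from h import *
s=get_state(); print(togo(.6395,-.0035,.2,2.157,s))
E
```

```text
(array([-613.2, -468.3,   39.4]), array([-1.300e-03,  6.000e-04,  6.918e-01]))
```

Call:
send_rows:
  xyz:
    - [-30, -23, 2]
    - [-61, -47, 4]
    - [-92, -70, 6]
    - [-123, -94, 8]
    - [-153, -117, 10]
    - [-184, -140, 12]
    - [-215, -164, 14]
    - [-245, -187, 16]
    - [-276, -211, 18]
    - [-307, -234, 20]
  dr:
    - [0, 0, 0.035]
    - [0, 0, 0.07]
    - [0, 0, 0.105]
    - [0, 0, 0.14]
    - [0, 0, 0.175]
    - [0, 0, 0.21]
    - [0, 0, 0.245]
    - [0, 0, 0.28]
    - [0, 0, 0.315]
    - [0, 0, 0.35]
  jaw: 50
  grip_force: 25

```text
time: 0.98
position: [0.4146, 0.3078, 0.2194]
tool_rot: [-0.995, -2.98, -0.0]
ft_force: [1.0, 0.7, -1.1]
grip_width: 0.572
grip_force: 0.0
```

```bash
python3 - <<'E'
from h import *
s=get_state(); print(s['position'],s['joint_positions'],togo(.6395,-.0035,.2,2.157,s))
E
```

```text
[0.41464182 0.30777288 0.21941832] [-0.88817529  0.04530771  0.20490001  1.81459269 -0.00978408  1.28263226
  0.24566502] (array([-366.8, -113.8,   19.4]), array([ 0.000e+00, -2.000e-04,  3.402e-01]))
```

Call:
send_rows:
  xyz:
    - [-37, -11, 2]
    - [-73, -23, 4]
    - [-110, -34, 6]
    - [-147, -46, 8]
    - [-183, -57, 10]
    - [-220, -68, 12]
    - [-257, -80, 14]
    - [-293, -91, 16]
    - [-330, -102, 18]
    - [-367, -114, 19]
  dr:
    - [0, 0, 0.034]
    - [0, 0, 0.068]
    - [0, 0, 0.102]
    - [0, 0, 0.136]
    - [0, 0, 0.17]
    - [0, 0, 0.204]
    - [0, 0, 0.238]
    - [0, 0, 0.272]
    - [0, 0, 0.306]
    - [0, 0, 0.34]

```text
time: 1.82
position: [0.6401, -0.0027, 0.2001]
tool_rot: [-1.483, -2.769, -0.0]
ft_force: [0.2, 0.7, 0.7]
grip_width: 0.575
grip_force: 0.0
```

```bash
python3 - <<'E'
from h import *
s=get_state(); im=get_image("wrist")[:,:,::-1].copy(); print(s['position'],s['joint_positions'])
np.save('w1.npy',im)
c,y=np.array([.6395,-.0035]),-2.5544
ex=np.array([np.cos(y),np.sin(y)]);ey=np.array([-ex[1],ex[0]])
P=[np.r_[c+a*ex+b*ey,z] for a,b,z in[(.085,.065,.005),(-.085,.065,.005),(-.085,-.065,.005),(.085,-.065,.005),(.008,.03,.031),(-.008,.03,.031),(-.008,-.03,.031),(.008,-.03,.031)]]
p=wproj(P,s); print(p)
cv2.imwrite('pics/w1.png',cv2.resize(im,(784,588),interpolation=cv2.INTER_CUBIC))
E
```

```text
[ 0.64009688 -0.00269438  0.20006681] [-0.44450775  0.34424664  0.51516628  1.548455   -0.17396859  1.29522049
  0.68012715]
[[206.27080869 245.46418303]
 [354.0824644  245.60780497]
 [360.54265205 130.59120158]
 [199.77636093 130.57116876]
 [272.12667465 224.28224888]
 [287.81645268 224.29548157]
 [288.15840827 165.80048586]
 [271.72896406 165.79474719]]
```

View pics/w1.png

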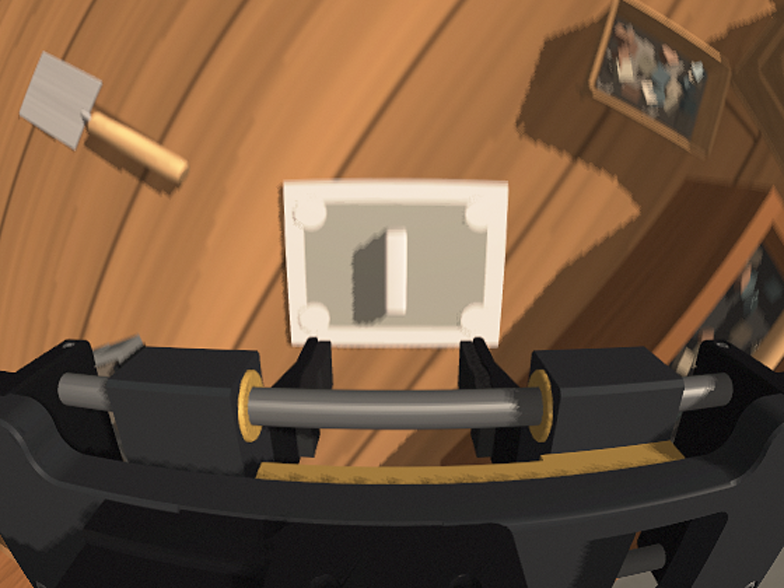

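The wrist view shows the cover's corners at (285,182), (508,182), (498,346) and (292,346), with the handle top spanning (386–406, 230–315). That agrees with the estimate to about 3 mm.

```bash
python3 - <<'E'
from h import *
import types
s=get_state()
c=np.array([wpt((np.array(p)+.5)/1.4-.5,s,.005) for p in[(285,182),(508,182),(498,346),(292,346)]])
L=(c[1]-c[0]+c[2]-c[3])/2; W=(c[3]-c[0]+c[2]-c[1])/2
print(c.mean(0),np.linalg.norm(L),np.linalg.norm(W),np.arctan2(L[1],L[0]),np.arctan2(W[1],W[0]))
h=np.array([wpt((np.array(p)+.5)/1.4-.5,s,.031) for p in[(386,230),(406,230),(406,315),(388,315)]]); print(h.mean(0))
m=(c.mean(0)+h.mean(0))/2; print(m,togo(m[0],m[1],.027,2.157,s))
E
```

```text
[ 0.64558686 -0.01413369  0.005     ] 0.16873308909359144 0.13269462160965234 0.5778689296423862 -1.0021518316220055
[ 0.6452675  -0.01271029  0.031     ]
[ 0.64542718 -0.01342199  0.018     ] (array([ -0.5,   2. , 172.7]), array([-0.002 ,  0.0081, -0.0099]))
```

```bash
python3 - <<'E'
from h import *
t=get_state(); print(t['position'],t['tool_rot'],t['qd'].round(3))
s=dict(position=np.array([.64009688,-.00269438,.20006681]),tool_rot=np.array([-1.483,-2.769,0]))
c=np.array([wpt((np.array(p)+.5)/1.4-.5,s,.005) for p in[(285,182),(508,182),(498,346),(292,346)]])
L=(c[1]-c[0]+c[2]-c[3])/2; print(c.mean(0),np.linalg.norm(L),np.arctan2(L[1],L[0]))
h=np.array([wpt((np.array(p)+.5)/1.4-.5,s,.031) for p in[(386,230),(406,230),(406,315),(388,315)]]); print(h.mean(0))
E
```

```text
[ 0.64302689 -0.01271614  0.19969613] [ 1.49559728  2.75569959 -0.00867495] [-0.029 -0.073  0.007  0.09   0.075  0.038 -0.083]
[ 0.64204548 -0.00248001  0.005     ] 0.16891072980941754 0.5885624208365655
[ 0.6418173  -0.00136512  0.031     ]
```

```bash
python3 - <<'E'
from h import *
T=lambda yaw:R.from_matrix(np.array([[np.cos(yaw),np.sin(yaw),0],[np.sin(yaw),-np.cos(yaw),0],[0,0,-1.]])).as_rotvec()
s=dict(position=np.array([.6395,-.0035,.2]),tool_rot=T(2.157))
print(togo(.641,-.0028,.026,2.158,s))
E
```

```text
(array([ -0.2,   1.6, 174. ]), array([ 0.   ,  0.   , -0.001]))
```

Call:
send_rows:
  xyz:
    - [0, 1.6, 10]
    - [0, 1.6, 28]
    - [0, 1.6, 50]
    - [0, 1.6, 72]
    - [0, 1.6, 92]
    - [0, 1.6, 108]
    - [0, 1.6, 120]
    - [0, 1.6, 127]
    - [0, 1.6, 130]
    - [0, 1.6, 130]
  dr:
    - [0, 0, 0]
    - [0, 0, 0]
    - [0, 0, 0]
    - [0, 0, 0]
    - [0, 0, 0]
    - [0, 0, 0]
    - [0, 0, 0]
    - [0, 0, 0]
    - [0, 0, 0]
    - [0, 0, 0]

```text
time: 2.7
position: [0.6405, -0.0003, 0.0702]
tool_rot: [-1.481, -2.77, 0.0]
ft_force: [-0.5, 0.3, 0.2]
grip_width: 0.573
grip_force: 0.0
```

Call:
send_rows:
  xyz:
    - [0, 0, 8]
    - [0, 0, 16]
    - [0, 0, 24]
    - [0, 0, 31]
    - [0, 0, 37]
    - [0, 0, 41]
    - [0, 0, 43]
    - [0, 0, 44]
    - [0, 0, 44]
    - [0, 0, 44]
  dr:
    - [0, 0, 0]
    - [0, 0, 0]
    - [0, 0, 0]
    - [0, 0, 0]
    - [0, 0, 0]
    - [0, 0, 0]
    - [0, 0, 0]
    - [0, 0, 0]
    - [0, 0, 0]
    - [0, 0, 0]

```text
time: 3.53
position: [0.6411, -0.0007, 0.0269]
tool_rot: [1.482, 2.769, 0.001]
ft_force: [0.2, -0.4, -0.2]
grip_width: 0.572
grip_force: 0.0
```

Call:
send_rows:
  xyz:
    - [0, 0, 0]
    - [0, 0, 0]
    - [0, 0, 0]
    - [0, 0, 0]
    - [0, 0, 0]
    - [0, 0, 0]
    - [0, 0, 0]
    - [0, 0, 0]
    - [0, 0, 0]
    - [0, 0, 0]
  dr:
    - [0, 0, 0]
    - [0, 0, 0]
    - [0, 0, 0]
    - [0, 0, 0]
    - [0, 0, 0]
    - [0, 0, 0]
    - [0, 0, 0]
    - [0, 0, 0]
    - [0, 0, 0]
    - [0, 0, 0]
  jaw: 5
  grip_force: 35

```text
time: 4.37
position: [0.6405, -0.0009, 0.0266]
tool_rot: [-1.482, -2.769, 0.001]
ft_force: [-1.8, -0.8, 2.0]
grip_width: 0.179
grip_force: 35.0
```

Call:
send_rows:
  xyz:
    - [0, 0, -3]
    - [0, 0, -12]
    - [0, 0, -28]
    - [0, 0, -48]
    - [0, 0, -72]
    - [0, 0, -98]
    - [0, 0, -124]
    - [0, 0, -146]
    - [0, 0, -162]
    - [0, 0, -173]
  dr:
    - [0, 0, 0]
    - [0, 0, 0]
    - [0, 0, 0]
    - [0, 0, 0]
    - [0, 0, 0]
    - [0, 0, 0]
    - [0, 0, 0]
    - [0, 0, 0]
    - [0, 0, 0]
    - [0, 0, 0]

```text
time: 5.2
position: [0.6417, -0.0006, 0.2025]
tool_rot: [1.481, 2.767, 0.004]
ft_force: [-0.2, 0.3, -2.4]
grip_width: 0.178
grip_force: 35.0
```

```bash
python3 - <<'E'
from h import *
s=get_state(); print(s['position'],s['ft_force'],s['grip_width'],s['joint_positions'],togo(.424,-.387,.2,.888,s))
E
```

```text
[ 6.41741699e-01 -5.70201533e-04  2.02467827e-01] [-0.18529687  0.28762744 -2.42088039] 0.1781670134992583 [-0.44790367  0.34314357  0.51577206  1.54494297 -0.17417253  1.29564717
  0.67769967] (array([-200.7, -395.5,    1.4]), array([ 3.9000e-03, -9.0000e-04,  1.2708e+00]))
```

Call:
send_rows:
  xyz:
    - [-4, -8, 0]
    - [-12, -24, 0]
    - [-24, -47, 0]
    - [-37, -74, 0]
    - [-52, -102, 0]
    - [-67, -131, 0]
    - [-81, -160, 0]
    - [-95, -187, 0]
    - [-108, -213, 0]
    - [-120, -236, 0]
  dr:
    - [0, 0, 0.01]
    - [0, 0, 0.04]
    - [0, 0, 0.1]
    - [0, 0, 0.18]
    - [0, 0, 0.27]
    - [0, 0, 0.36]
    - [0, 0, 0.45]
    - [0, 0, 0.54]
    - [0, 0, 0.62]
    - [0, 0, 0.69]

```text
time: 6.03
position: [0.5072, -0.2343, 0.1979]
tool_rot: [-2.339, -2.094, 0.003]
ft_force: [-1.0, -0.3, -2.1]
grip_width: 0.179
grip_force: 35.0
```

```bash
python3 - <<'E'
from h import *
s=get_state(); print(s['position'],s['grip_width'],togo(.424,-.387,.2,.888,s))
E
```

```text
[ 0.50716119 -0.23429664  0.19789548] 0.17888656548472412 (array([-160.9,  -65.8,   -1.9]), array([-0.0032,  0.0006,  0.5724]))
```

Call:
send_rows:
  xyz:
    - [-26, -11, 0]
    - [-53, -22, 0]
    - [-80, -33, 0]
    - [-103, -42, -1]
    - [-123, -50, -1]
    - [-139, -57, -1]
    - [-150, -61, -1]
    - [-157, -64, -2]
    - [-160, -66, -2]
    - [-160, -66, -2]
  dr:
    - [0, 0, 0.08]
    - [0, 0, 0.17]
    - [0, 0, 0.26]
    - [0, 0, 0.35]
    - [0, 0, 0.43]
    - [0, 0, 0.49]
    - [0, 0, 0.53]
    - [0, 0, 0.56]
    - [0, 0, 0.572]
    - [0, 0, 0.572]

```text
time: 6.87
position: [0.4288, -0.3839, 0.2013]
tool_rot: [-2.831, -1.361, 0.0]
ft_force: [0.1, 0.7, -2.1]
grip_width: 0.183
grip_force: 35.0
```

```bash
python3 - <<'E'
from h import *
s=get_state(); im=get_image("wrist")[:,:,::-1].copy(); print(s['position'],s['tool_rot'],s['qd'].round(3))
np.savez('w2.npz',p=s['position'],r=s['tool_rot'])
cv2.imwrite('pics/w2.png',cv2.resize(im[0:300,60:460],(800,600),interpolation=cv2.INTER_CUBIC))
E
```

```text
[ 0.42879061 -0.3839192   0.20129981] [-2.83091831e+00 -1.36101137e+00  3.54780150e-04] [-0.018 -0.007 -0.021 -0.    -0.006  0.001  0.008]
```

View pics/w2.png

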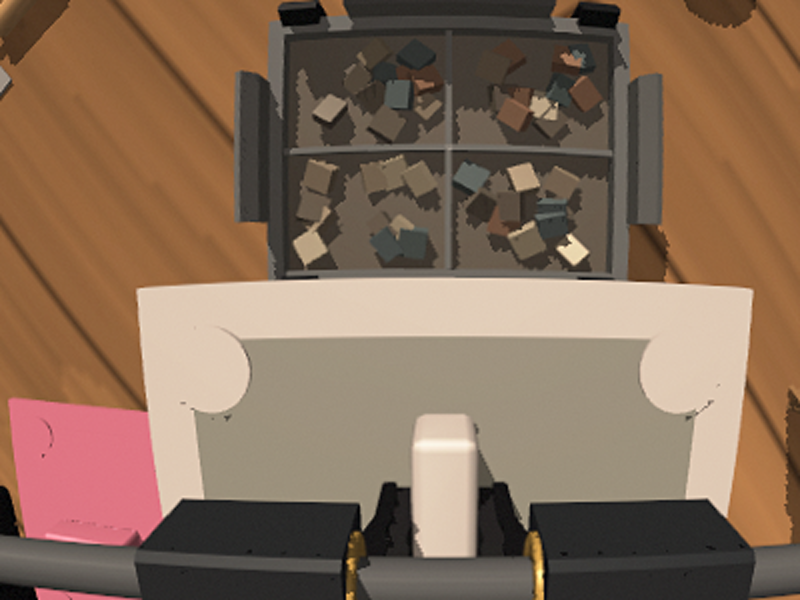

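The wrist view shows the held cover square in the hand, with its front corners at (137,289) and (752,289). Ahead is the case: rim outer corners at about (275,20), (628,20), (629,280) and (270,280), and side-lug corners at (237,72), (237,221), (662,74) and (662,223).

```bash
python3 - <<'E'
from h import *
d=np.load('w2.npz'); s=dict(position=d['p'],tool_rot=d['r']); M=R.from_rotvec(d['r']).as_matrix()
f=lambda pts,z:np.array([(wpt((np.array(p)+.5)/2-.5+[60,0],s,z)-s['position'])@M for p in pts])*1000  # tool frame mm
print('cover',f([(137,289),(752,289),(144,446),(744,446)],s['position'][2]-.0216).round(1))
r=f([(275,20),(628,20),(629,280),(270,280)],.034); l=f([(237,72),(237,221),(662,223),(662,74)],.062); dv=f([(449,35),(449,268)],.03)
hc=f([(295,152),(612,153)],.03)
print('rim',r.round(1),r.mean(0)); print('lug',l.round(1),l.mean(0)); print(dv.round(1),hc.round(1))
print('handle',f([(415,440),(474,440),(416,420),(472,420)],s['position'][2]+.0044).round(1))
e=(np.array([.5028,-.2903,0])-s['position'])@M*1000; print(e)
E
```

```text
cover [[ 65.5 -85.2  21.6]
 [ 65.8  84.2  21.6]
 [ 20.  -88.   21.6]
 [ 20.4  86.7  21.6]]
rim [[188.8 -83.5 167.3]
 [189.8  89.1 167.3]
 [ 57.4  89.9 167.3]
 [ 56.9 -86.  167.3]] [123.22953115   2.38330964 167.3002366 ]
lug [[155.1 -93.2 139.4]
 [ 86.  -93.  139.4]
 [ 85.6  96.5 139.2]
 [154.9  96.5 139.2]] [120.40756901   1.71014702 139.30056352]
[[177.6   1.4 171.3]
 [ 61.    1.6 171.3]] [[119.9 -73.2 171.3]
 [120.1  80.9 171.3]]
handle [[31.  -7.1 -4.4]
 [31.   6.3 -4.4]
 [35.7 -6.8 -4.4]
 [35.7  5.8 -4.4]]
[119.33496744  -0.55354149 201.30180369]
```

Call:
send_rows:
  xyz:
    - [4, 0, 0]
    - [14, 0, 0]
    - [32, 1, 0]
    - [54, 1, 0]
    - [76, 1, 0]
    - [94, 2, 0]
    - [107, 2, 0]
    - [115, 2, 0]
    - [119, 2, 0]
    - [120, 2, 0]
  dr:
    - [0, 0, 0]
    - [0, 0, 0]
    - [0, 0, 0]
    - [0, 0, 0]
    - [0, 0, 0]
    - [0, 0, 0]
    - [0, 0, 0]
    - [0, 0, 0]
    - [0, 0, 0]
    - [0, 0, 0]

```text
time: 7.75
position: [0.5059, -0.2906, 0.2015]
tool_rot: [-2.83, -1.364, 0.0]
ft_force: [-0.5, 0.2, -3.6]
grip_width: 0.18
grip_force: 35.0
```

Call:
send_rows:
  xyz:
    - [0, 0, 5]
    - [0, 0, 16]
    - [0, 0, 32]
    - [0, 0, 50]
    - [0, 0, 66]
    - [0, 0, 80]
    - [0, 0, 90]
    - [0, 0, 96]
    - [0, 0, 99]
    - [0, 0, 99]
  dr:
    - [0, 0, 0]
    - [0, 0, 0]
    - [0, 0, 0]
    - [0, 0, 0]
    - [0, 0, 0]
    - [0, 0, 0]
    - [0, 0, 0]
    - [0, 0, 0]
    - [0, 0, 0]
    - [0, 0, 0]

```text
time: 8.58
position: [0.5053, -0.2915, 0.1021]
tool_rot: [-2.831, -1.361, 0.001]
ft_force: [-0.4, -0.1, -2.4]
grip_width: 0.18
grip_force: 35.0
```

```bash
python3 - <<'E'
from h import *
s=get_state(); d=np.load('w2.npz'); M=R.from_rotvec(d['r']).as_matrix()
print(s['position'],s['tool_rot'],((s['position']-d['p'])@M*1000).round(1))
im=get_image("wrist")[:,:,::-1].copy()
cv2.imwrite('pics/w3.png',cv2.resize(im[0:300,80:480],(800,600),interpolation=cv2.INTER_CUBIC))
E
```

```text
[ 0.50526881 -0.29149834  0.10212267] [-2.83099376e+00 -1.36132036e+00  7.61364938e-04] [119.9   2.1  99.2]
```

View pics/w3.png

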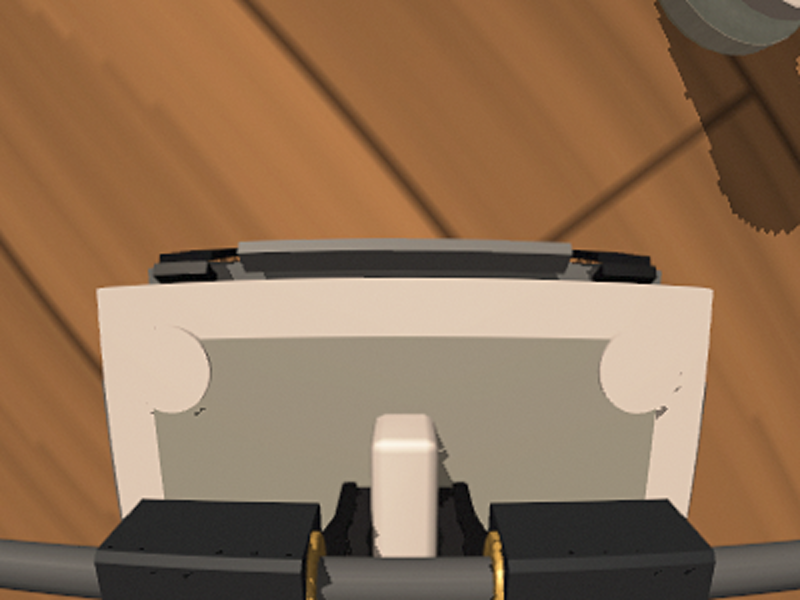

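The cover (97–713) is centred on the far lug (239–572), so I'll lower it.

Call:
send_rows:
  xyz:
    - [0, 0, 3]
    - [0, 0, 6]
    - [0, 0, 9]
    - [0, 0, 12]
    - [0, 0, 15]
    - [0, 0, 18]
    - [0, 0, 20]
    - [0, 0, 22]
    - [0, 0, 23]
    - [0, 0, 23]
  dr:
    - [0, 0, 0]
    - [0, 0, 0]
    - [0, 0, 0]
    - [0, 0, 0]
    - [0, 0, 0]
    - [0, 0, 0]
    - [0, 0, 0]
    - [0, 0, 0]
    - [0, 0, 0]
    - [0, 0, 0]

```text
time: 9.47
position: [0.5054, -0.2913, 0.0793]
tool_rot: [-2.831, -1.362, 0.0]
ft_force: [-0.0, 0.5, -2.4]
grip_width: 0.181
grip_force: 35.0
```

Call:
send_rows:
  xyz:
    - [0, 0, 1]
    - [0, 0, 1]
    - [0, 0, 2]
    - [0, 0, 2]
    - [0, 0, 3]
    - [0, 0, 3]
    - [0, 0, 4]
    - [0, 0, 4]
    - [0, 0, 4]
    - [0, 0, 4]
  dr:
    - [0, 0, 0]
    - [0, 0, 0]
    - [0, 0, 0]
    - [0, 0, 0]
    - [0, 0, 0]
    - [0, 0, 0]
    - [0, 0, 0]
    - [0, 0, 0]
    - [0, 0, 0]
    - [0, 0, 0]

```text
time: 10.3
position: [0.5054, -0.2919, 0.0757]
tool_rot: [2.831, 1.361, -0.0]
ft_force: [-1.7, -1.9, -0.3]
grip_width: 0.18
grip_force: 35.0
```

Call:
send_rows:
  xyz:
    - [0, 0, 0]
    - [0, 0, 0]
    - [0, 0, 0]
    - [0, 0, 0]
    - [0, 0, 0]
    - [0, 0, 0]
    - [0, 0, 0]
    - [0, 0, 0]
    - [0, 0, 0]
    - [0, 0, 0]
  dr:
    - [0, 0, 0]
    - [0, 0, 0]
    - [0, 0, 0]
    - [0, 0, 0]
    - [0, 0, 0]
    - [0, 0, 0]
    - [0, 0, 0]
    - [0, 0, 0]
    - [0, 0, 0]
    - [0, 0, 0]
  jaw: 40

```text
time: 11.13
position: [0.5055, -0.2914, 0.0755]
tool_rot: [-2.831, -1.362, -0.0]
ft_force: [-0.0, 0.3, -0.4]
grip_width: 0.461
grip_force: 0.0
```

Call:
send_rows:
  xyz:
    - [0, 0, -3]
    - [0, 0, -9]
    - [0, 0, -17]
    - [0, 0, -26]
    - [0, 0, -35]
    - [0, 0, -42]
    - [0, 0, -46]
    - [0, 0, -49]
    - [0, 0, -50]
    - [0, 0, -50]
  dr:
    - [0, 0, 0]
    - [0, 0, 0]
    - [0, 0, 0]
    - [0, 0, 0]
    - [0, 0, 0]
    - [0, 0, 0]
    - [0, 0, 0]
    - [0, 0, 0]
    - [0, 0, 0]
    - [0, 0, 0]

```text
time: 11.97
position: [0.5056, -0.2913, 0.1257]
tool_rot: [-2.831, -1.362, -0.0]
ft_force: [0.1, 0.7, -0.5]
grip_width: 0.46
grip_force: 0.0
```

```bash
python3 - <<'E'
from h import *
s=get_state(); im=get_image("wrist")[:,:,::-1].copy()
print(s['position'],s['ft_force'],s['grip_width'])
np.savez('w4.npz',p=s['position'],r=s['tool_rot'])
cv2.imwrite('pics/w4.png',cv2.resize(im[0:300,80:480],(800,600),interpolation=cv2.INTER_CUBIC))
E
```

```text
[ 0.50556246 -0.29125643  0.12567227] [ 0.08472938  0.69533407 -0.50554089] 0.4597062746809906
```

View pics/w4.png

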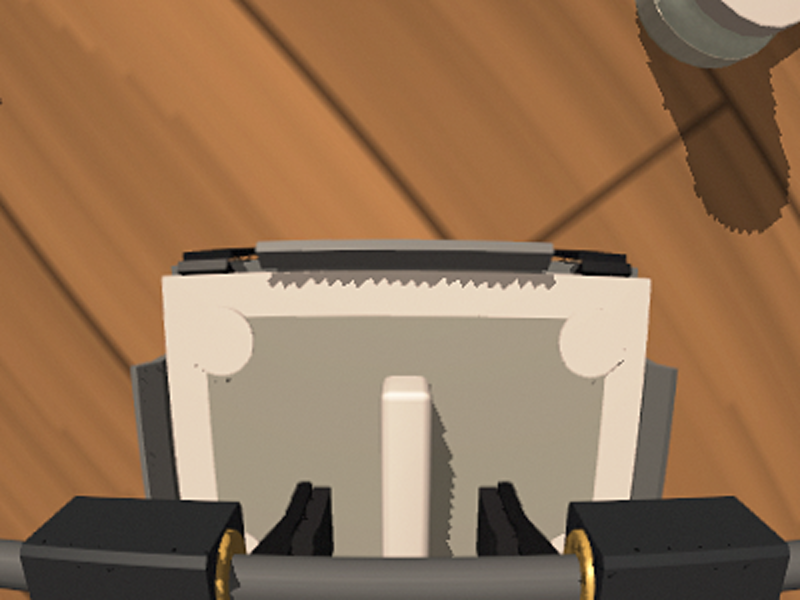

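The cover sits between the lugs, resting level on the clips, with its far pads at (221,342) and (593,342). Now I'll press each corner with closed fingers.

Call:
send_rows:
  xyz:
    - [5, -8, 0]
    - [14, -21, 0]
    - [24, -37, 0]
    - [33, -50, 0]
    - [39, -59, 0]
    - [42, -64, 4]
    - [42, -64, 14]
    - [42, -64, 28]
    - [42, -64, 38]
    - [42, -64, 42]
  dr:
    - [0, 0, 0]
    - [0, 0, 0]
    - [0, 0, 0]
    - [0, 0, 0]
    - [0, 0, 0]
    - [0, 0, 0]
    - [0, 0, 0]
    - [0, 0, 0]
    - [0, 0, 0]
    - [0, 0, 0]
  jaw: 0

```text
time: 12.85
position: [0.4803, -0.2187, 0.0813]
tool_rot: [-2.83, -1.36, 0.005]
ft_force: [-1.4, 0.2, 0.2]
grip_width: 0.006
grip_force: 0.0
```

Call:
send_rows:
  xyz:
    - [0, 0, 4]
    - [0, 0, 8]
    - [0, 0, 10]
    - [0, 0, 12]
    - [0, 0, 14]
    - [0, 0, 15]
    - [0, 0, 16]
    - [0, 0, 17]
    - [0, 0, 18]
    - [0, 0, 18]
  dr:
    - [0, 0, 0]
    - [0, 0, 0]
    - [0, 0, 0]
    - [0, 0, 0]
    - [0, 0, 0]
    - [0, 0, 0]
    - [0, 0, 0]
    - [0, 0, 0]
    - [0, 0, 0]
    - [0, 0, 0]

```text
time: 13.68
position: [0.4824, -0.2193, 0.0662]
tool_rot: [2.83, 1.361, 0.002]
ft_force: [0.3, 0.1, 2.4]
grip_width: 0.003
grip_force: 1.5
```

Call:
send_rows:
  xyz:
    - [0, 0, 1]
    - [0, 0, 2]
    - [0, 0, 3]
    - [0, 0, 4]
    - [0, 0, 5]
    - [0, 0, 6]
    - [0, 0, 7]
    - [0, 0, 7]
    - [0, 0, 7]
    - [0, 0, 7]
  dr:
    - [0, 0, 0]
    - [0, 0, 0]
    - [0, 0, 0]
    - [0, 0, 0]
    - [0, 0, 0]
    - [0, 0, 0]
    - [0, 0, 0]
    - [0, 0, 0]
    - [0, 0, 0]
    - [0, 0, 0]

```text
time: 14.52
position: [0.4821, -0.2189, 0.061]
tool_rot: [-2.83, -1.361, -0.002]
ft_force: [-7.9, 3.2, 23.9]
grip_width: 0.004
grip_force: 12.4
```

Call:
send_rows:
  xyz:
    - [0, 0, 1]
    - [0, 0, 1]
    - [0, 0, 2]
    - [0, 0, 2]
    - [0, 0, 3]
    - [0, 0, 3]
    - [0, 0, 3]
    - [0, 0, 3]
    - [0, 0, 3]
    - [0, 0, 3]
  dr:
    - [0, 0, 0]
    - [0, 0, 0]
    - [0, 0, 0]
    - [0, 0, 0]
    - [0, 0, 0]
    - [0, 0, 0]
    - [0, 0, 0]
    - [0, 0, 0]
    - [0, 0, 0]
    - [0, 0, 0]

```text
time: 15.35
position: [0.4822, -0.2192, 0.0599]
tool_rot: [-2.829, -1.36, -0.003]
ft_force: [-13.7, 5.4, 40.4]
grip_width: 0.005
grip_force: 20.5
```

```bash
python3 - <<'E'
from h import *
s=get_state(); im=get_image("wrist")[:,:,::-1].copy()
print(s['position'],s['ft_force'])
cv2.imwrite('pics/w5.png',cv2.resize(im[50:350,100:500],(800,600),interpolation=cv2.INTER_CUBIC))
E
```

```text
[ 0.48216225 -0.21918044  0.05985925] [-13.65160591   5.3944894   40.36295023]
```

View pics/w5.png

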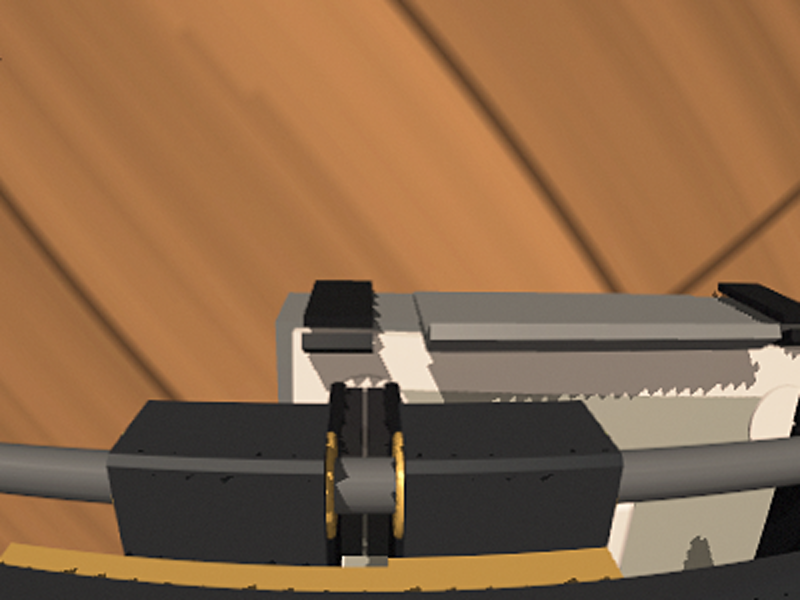

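The left far clip has snapped: its nose shows over the plate edge at (338,342). Next is the far right corner.

Call:
send_rows:
  xyz:
    - [0, 0, -6]
    - [0, 0, -18]
    - [0, 0, -34]
    - [0, 4, -46]
    - [0, 16, -48]
    - [0, 40, -48]
    - [0, 70, -48]
    - [0, 98, -48]
    - [0, 118, -48]
    - [0, 127, -48]
  dr:
    - [0, 0, 0]
    - [0, 0, 0]
    - [0, 0, 0]
    - [0, 0, 0]
    - [0, 0, 0]
    - [0, 0, 0]
    - [0, 0, 0]
    - [0, 0, 0]
    - [0, 0, 0]
    - [0, 0, 0]

```text
time: 16.23
position: [0.5823, -0.299, 0.1029]
tool_rot: [2.83, 1.362, -0.002]
ft_force: [-0.4, 0.3, 0.3]
grip_width: 0.006
grip_force: 0.0
```

Call:
send_rows:
  xyz:
    - [0, 0, 2]
    - [0, 0, 8]
    - [0, 0, 17]
    - [0, 0, 25]
    - [0, 0, 30]
    - [0, 0, 33]
    - [0, 0, 36]
    - [0, 0, 38]
    - [0, 0, 39]
    - [0, 0, 39]
  dr:
    - [0, 0, 0]
    - [0, 0, 0]
    - [0, 0, 0]
    - [0, 0, 0]
    - [0, 0, 0]
    - [0, 0, 0]
    - [0, 0, 0]
    - [0, 0, 0]
    - [0, 0, 0]
    - [0, 0, 0]

```text
time: 17.07
position: [0.5804, -0.2972, 0.0653]
tool_rot: [-2.829, -1.361, -0.0]
ft_force: [-2.7, 2.1, 5.6]
grip_width: 0.007
grip_force: 2.7
```

Call:
send_rows:
  xyz:
    - [0, 0, 1]
    - [0, 0, 2]
    - [0, 0, 3]
    - [0, 0, 4]
    - [0, 0, 5]
    - [0, 0, 6]
    - [0, 0, 6]
    - [0, 0, 6]
    - [0, 0, 6]
    - [0, 0, 6]
  dr:
    - [0, 0, 0]
    - [0, 0, 0]
    - [0, 0, 0]
    - [0, 0, 0]
    - [0, 0, 0]
    - [0, 0, 0]
    - [0, 0, 0]
    - [0, 0, 0]
    - [0, 0, 0]
    - [0, 0, 0]

```text
time: 17.9
position: [0.5812, -0.2979, 0.0607]
tool_rot: [-2.831, -1.362, -0.002]
ft_force: [-4.8, 2.7, 13.2]
grip_width: 0.006
grip_force: 6.5
```

Call:
send_rows:
  xyz:
    - [0, 0, 0.5]
    - [0, 0, 1]
    - [0, 0, 1.5]
    - [0, 0, 2]
    - [0, 0, 2.5]
    - [0, 0, 3]
    - [0, 0, 3]
    - [0, 0, 3]
    - [0, 0, 3]
    - [0, 0, 3]
  dr:
    - [0, 0, 0]
    - [0, 0, 0]
    - [0, 0, 0]
    - [0, 0, 0]
    - [0, 0, 0]
    - [0, 0, 0]
    - [0, 0, 0]
    - [0, 0, 0]
    - [0, 0, 0]
    - [0, 0, 0]

```text
time: 18.73
position: [0.5813, -0.298, 0.0604]
tool_rot: [-2.83, -1.361, -0.004]
ft_force: [-10.1, 6.3, 29.3]
grip_width: 0.003
grip_force: 14.0
```

Call:
send_rows:
  xyz:
    - [0, 0, -6]
    - [0, 0, -16]
    - [0, 0, -28]
    - [-4, 0, -35]
    - [-14, 0, -36]
    - [-32, 0, -36]
    - [-52, 0, -36]
    - [-70, 0, -36]
    - [-81, 0, -36]
    - [-84, 0, -36]
  dr:
    - [0, 0, 0]
    - [0, 0, 0]
    - [0, 0, 0]
    - [0, 0, 0]
    - [0, 0, 0]
    - [0, 0, 0]
    - [0, 0, 0]
    - [0, 0, 0]
    - [0, 0, 0]
    - [0, 0, 0]

```text
time: 19.57
position: [0.5257, -0.3665, 0.0915]
tool_rot: [2.834, 1.355, -0.002]
ft_force: [-0.2, -1.0, -0.5]
grip_width: 0.005
grip_force: 0.0
```

Call:
send_rows:
  xyz:
    - [0, 0, 2]
    - [0, 0, 7]
    - [0, 0, 12]
    - [0, 0, 16]
    - [0, 0, 19]
    - [0, 0, 22]
    - [0, 0, 24]
    - [0, 0, 26]
    - [0, 0, 27]
    - [0, 0, 27]
  dr:
    - [0, 0, 0]
    - [0, 0, 0]
    - [0, 0, 0]
    - [0, 0, 0]
    - [0, 0, 0]
    - [0, 0, 0]
    - [0, 0, 0]
    - [0, 0, 0]
    - [0, 0, 0]
    - [0, 0, 0]

```text
time: 20.4
position: [0.5287, -0.3631, 0.0662]
tool_rot: [-2.83, -1.362, -0.002]
ft_force: [-2.7, 3.6, 10.8]
grip_width: 0.001
grip_force: 5.3
```

Call:
send_rows:
  xyz:
    - [0, 0, 1]
    - [0, 0, 2]
    - [0, 0, 3]
    - [0, 0, 4]
    - [0, 0, 5]
    - [0, 0, 6]
    - [0, 0, 7]
    - [0, 0, 8]
    - [0, 0, 8]
    - [0, 0, 8]
  dr:
    - [0, 0, 0]
    - [0, 0, 0]
    - [0, 0, 0]
    - [0, 0, 0]
    - [0, 0, 0]
    - [0, 0, 0]
    - [0, 0, 0]
    - [0, 0, 0]
    - [0, 0, 0]
    - [0, 0, 0]

```text
time: 21.23
position: [0.5287, -0.3636, 0.0585]
tool_rot: [-2.83, -1.362, -0.002]
ft_force: [-3.5, 4.3, 13.7]
grip_width: 0.003
grip_force: 7.3
```

Call:
send_rows:
  xyz:
    - [0, 0, 0.5]
    - [0, 0, 1]
    - [0, 0, 1.5]
    - [0, 0, 2]
    - [0, 0, 2.5]
    - [0, 0, 3]
    - [0, 0, 3]
    - [0, 0, 3]
    - [0, 0, 3]
    - [0, 0, 3]
  dr:
    - [0, 0, 0]
    - [0, 0, 0]
    - [0, 0, 0]
    - [0, 0, 0]
    - [0, 0, 0]
    - [0, 0, 0]
    - [0, 0, 0]
    - [0, 0, 0]
    - [0, 0, 0]
    - [0, 0, 0]

```text
time: 22.07
position: [0.5288, -0.3636, 0.0583]
tool_rot: [-2.83, -1.361, -0.004]
ft_force: [-9.0, 8.6, 31.1]
grip_width: 0.007
grip_force: 15.7
```

Call:
send_rows:
  xyz:
    - [0, 0, -6]
    - [0, 0, -18]
    - [0, 0, -34]
    - [0, -4, -46]
    - [0, -16, -48]
    - [0, -40, -48]
    - [0, -70, -48]
    - [0, -98, -48]
    - [0, -118, -48]
    - [0, -127, -48]
  dr:
    - [0, 0, 0]
    - [0, 0, 0]
    - [0, 0, 0]
    - [0, 0, 0]
    - [0, 0, 0]
    - [0, 0, 0]
    - [0, 0, 0]
    - [0, 0, 0]
    - [0, 0, 0]
    - [0, 0, 0]

```text
time: 22.9
position: [0.4268, -0.2822, 0.1009]
tool_rot: [-2.828, -1.361, -0.0]
ft_force: [1.0, 0.6, 0.1]
grip_width: 0.005
grip_force: 0.0
```

Call:
send_rows:
  xyz:
    - [0, 0, 2]
    - [0, 0, 8]
    - [0, 0, 17]
    - [0, 0, 25]
    - [0, 0, 30]
    - [0, 0, 33]
    - [0, 0, 36]
    - [0, 0, 38]
    - [0, 0, 39]
    - [0, 0, 39]
  dr:
    - [0, 0, 0]
    - [0, 0, 0]
    - [0, 0, 0]
    - [0, 0, 0]
    - [0, 0, 0]
    - [0, 0, 0]
    - [0, 0, 0]
    - [0, 0, 0]
    - [0, 0, 0]
    - [0, 0, 0]

```text
time: 23.73
position: [0.4293, -0.2843, 0.0624]
tool_rot: [2.831, 1.362, -0.0]
ft_force: [0.7, 0.4, -0.0]
grip_width: 0.004
grip_force: 0.0
```

Call:
send_rows:
  xyz:
    - [0, 0, 1]
    - [0, 0, 2]
    - [0, 0, 3]
    - [0, 0, 4]
    - [0, 0, 5]
    - [0, 0, 6]
    - [0, 0, 7]
    - [0, 0, 8]
    - [0, 0, 8]
    - [0, 0, 8]
  dr:
    - [0, 0, 0]
    - [0, 0, 0]
    - [0, 0, 0]
    - [0, 0, 0]
    - [0, 0, 0]
    - [0, 0, 0]
    - [0, 0, 0]
    - [0, 0, 0]
    - [0, 0, 0]
    - [0, 0, 0]

```text
time: 24.57
position: [0.4295, -0.2843, 0.0582]
tool_rot: [-2.828, -1.36, -0.003]
ft_force: [-10.7, 6.8, 35.5]
grip_width: 0.006
grip_force: 17.8
```

Call:
send_rows:
  xyz:
    - [0, 0, 0.5]
    - [0, 0, 1]
    - [0, 0, 1.5]
    - [0, 0, 2]
    - [0, 0, 2.5]
    - [0, 0, 3]
    - [0, 0, 3]
    - [0, 0, 3]
    - [0, 0, 3]
    - [0, 0, 3]
  dr:
    - [0, 0, 0]
    - [0, 0, 0]
    - [0, 0, 0]
    - [0, 0, 0]
    - [0, 0, 0]
    - [0, 0, 0]
    - [0, 0, 0]
    - [0, 0, 0]
    - [0, 0, 0]
    - [0, 0, 0]

```text
time: 25.4
position: [0.4295, -0.2843, 0.058]
tool_rot: [-2.826, -1.359, -0.005]
ft_force: [-18.5, 13.1, 62.4]
grip_width: 0.006
grip_force: 31.3
```

Call:
send_rows:
  xyz:
    - [0, 0, -6]
    - [0, 0, -18]
    - [-5, 0, -36]
    - [-15, 5, -58]
    - [-25, 20, -80]
    - [-30, 35, -100]
    - [-35, 50, -120]
    - [-38, 58, -135]
    - [-40, 63, -143]
    - [-40, 64, -145]
  dr:
    - [0, 0, 0]
    - [0, 0, 0]
    - [0, 0, 0]
    - [0, 0, 0]
    - [0, 0, 0]
    - [0, 0, 0]
    - [0, 0, 0]
    - [0, 0, 0]
    - [0, 0, 0]
    - [0, 0, 0]

```text
time: 26.23
position: [0.455, -0.3567, 0.1979]
tool_rot: [2.829, 1.36, 0.001]
ft_force: [-0.6, -0.2, -0.2]
grip_width: 0.007
grip_force: 0.0
```

```bash
python3 - <<'E'
from h import *
s=get_state(); im=get_image("wrist")[:,:,::-1].copy()
print(s['position'],s['ft_force'])
cv2.imwrite('pics/w6.png',cv2.resize(im[0:300,80:480],(800,600),interpolation=cv2.INTER_CUBIC))
E
```

```text
[ 0.45496548 -0.35672472  0.19793505] [-0.64199991 -0.17256481 -0.22440974]
```

View pics/w6.png

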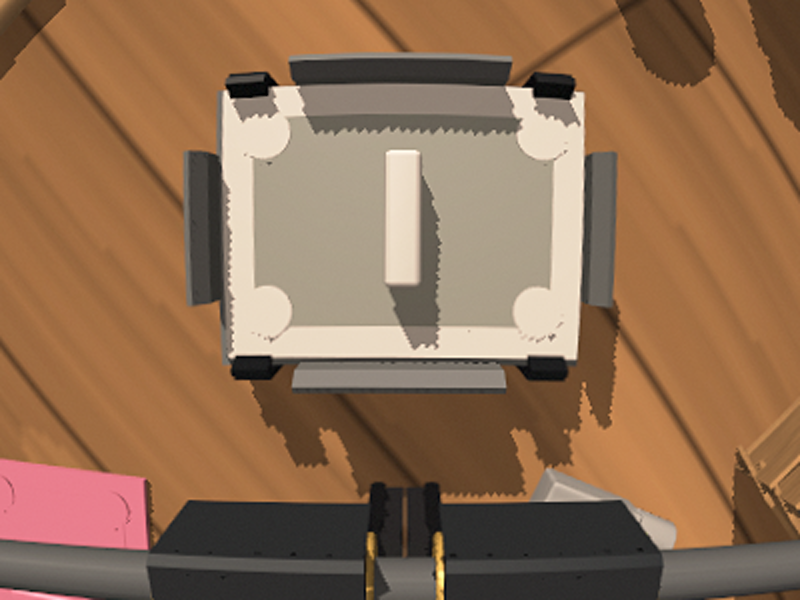

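All four black clips, at about (250,85), (553,85), (257,368) and (546,368), overlap the plate edges, and the cover looks level. I'll press the far pads once more to confirm they are at home height.

Call:
send_rows:
  xyz:
    - [8, 4, 0]
    - [30, 16, 0]
    - [62, 32, 10]
    - [94, 48, 35]
    - [116, 60, 60]
    - [124, 64, 85]
    - [124, 64, 105]
    - [124, 64, 120]
    - [124, 64, 128]
    - [124, 64, 131]
  dr:
    - [0, 0, 0]
    - [0, 0, 0]
    - [0, 0, 0]
    - [0, 0, 0]
    - [0, 0, 0]
    - [0, 0, 0]
    - [0, 0, 0]
    - [0, 0, 0]
    - [0, 0, 0]
    - [0, 0, 0]

```text
time: 27.12
position: [0.5803, -0.2979, 0.0636]
tool_rot: [-2.829, -1.36, 0.003]
ft_force: [-0.4, -0.2, -1.2]
grip_width: 0.007
grip_force: 0.0
```

Call:
send_rows:
  xyz:
    - [0, 0, 1]
    - [0, 0, 2]
    - [0, 0, 3]
    - [0, 0, 4]
    - [0, 0, 5]
    - [0, 0, 6]
    - [0, 0, 7]
    - [0, 0, 8]
    - [0, 0, 9]
    - [0, 0, 9]
  dr:
    - [0, 0, 0]
    - [0, 0, 0]
    - [0, 0, 0]
    - [0, 0, 0]
    - [0, 0, 0]
    - [0, 0, 0]
    - [0, 0, 0]
    - [0, 0, 0]
    - [0, 0, 0]
    - [0, 0, 0]

```text
time: 27.95
position: [0.5819, -0.2985, 0.0585]
tool_rot: [-2.83, -1.362, -0.002]
ft_force: [-4.5, 2.6, 11.3]
grip_width: 0.003
grip_force: 5.6
```

Call:
send_rows:
  xyz:
    - [0, 0, -8]
    - [0, 0, -20]
    - [0, -4, -28]
    - [0, -20, -30]
    - [0, -50, -30]
    - [0, -85, -30]
    - [0, -110, -30]
    - [0, -124, -28]
    - [0, -128, -18]
    - [0, -128, -8]
  dr:
    - [0, 0, 0]
    - [0, 0, 0]
    - [0, 0, 0]
    - [0, 0, 0]
    - [0, 0, 0]
    - [0, 0, 0]
    - [0, 0, 0]
    - [0, 0, 0]
    - [0, 0, 0]
    - [0, 0, 0]

```text
time: 28.78
position: [0.4821, -0.2177, 0.0648]
tool_rot: [-2.83, -1.363, -0.005]
ft_force: [0.0, -0.3, -0.3]
grip_width: 0.005
grip_force: 0.0
```

Call:
send_rows:
  xyz:
    - [0, 0, 2]
    - [0, 0, 4]
    - [0, 0, 5]
    - [0, 0, 6]
    - [0, 0, 7]
    - [0, 0, 8]
    - [0, 0, 9]
    - [0, 0, 9]
    - [0, 0, 9]
    - [0, 0, 9]
  dr:
    - [0, 0, 0]
    - [0, 0, 0]
    - [0, 0, 0]
    - [0, 0, 0]
    - [0, 0, 0]
    - [0, 0, 0]
    - [0, 0, 0]
    - [0, 0, 0]
    - [0, 0, 0]
    - [0, 0, 0]

```text
time: 29.62
position: [0.4822, -0.2196, 0.0583]
tool_rot: [-2.831, -1.36, -0.001]
ft_force: [-8.0, 2.3, 23.8]
grip_width: 0.007
grip_force: 11.7
```

Call:
send_rows:
  xyz:
    - [0, 0, -8]
    - [0, 0, -20]
    - [0, 0, -38]
    - [0, 0, -60]
    - [0, 0, -82]
    - [0, 0, -102]
    - [0, 0, -118]
    - [0, 0, -128]
    - [0, 0, -130]
    - [0, 0, -130]
  dr:
    - [0, 0, 0]
    - [0, 0, 0]
    - [0, 0, 0]
    - [0, 0, 0]
    - [0, 0, 0]
    - [0, 0, 0]
    - [0, 0, 0]
    - [0, 0, 0]
    - [0, 0, 0]
    - [0, 0, 0]

```text
time: 30.45
position: [0.4821, -0.2187, 0.186]
tool_rot: [2.83, 1.362, 0.002]
ft_force: [-0.2, -0.9, -1.0]
grip_width: 0.004
grip_force: 0.0
```

All four pads read the same home height (TCP 58.0–58.5 mm), so I'm handing in.

```bash
python3 -c "
from bench import *
print(close_job())"
```

```text
the job is handed in; nothing more can be done
None
```

The larger cover is on the case, pressed down corner by corner: all four clips are over its edges and all four pads read home height. I handed the job in at about 30 s with the arm clear; no verdict came back.

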